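Release a ribbon spool with both gate buttons

TASK

Let the waiting ribbon spool out of the wooden dispenser: press the two steel buttons on its console down together, one fingertip on each, and hold both fully down until the spool has rolled to the low end of its lane and come to rest there, then let go and move clear. Do not touch, push or lift the spool itself, and leave the pot, the roll of tape and the jar where they stand.

Things in the scene. Friction and masses are not known exactly. Their poses are not given: they have to be found in the camera images.
- dispenser: Wooden spool dispenser, fixed. Origin on the bench midway beneath the two buttons; x points from the buttons to the lane behind them, y from the right button to the left, z up. Console: x -45 to 49 mm, 170 mm in y, deck 45 mm above the bench. The tilted lane behind it spans x 50 to 130, y -160 to 135 mm; its highest wood is about 100 mm above the bench.
- lane: Open-topped lane of the dispenser, tilted 8 degrees: floor 64 mm wide (x), side walls 8 mm thick and 20 mm above it. Origin on the floor's centre line, 90 mm in +x of the dispenser's origin, 46 mm above the bench; y points up the lane, z square out of its floor. Inner faces of the end walls: low end y = -150 mm, high end y = 125 mm.
- spool: The waiting ribbon spool, a roller 52 mm in diameter, 60 mm long, about 0.12 kg, lying across the lane. Origin at its centre, x its axis. It waits uphill of the gate pins, centre at y = 83, z = 26 mm of the lane's frame, top about 110 mm above the bench. Freed, it rolls to the low end wall in 0.6 to 1 s and rests with its centre at y = -124 mm.
- pins (a point): Midpoint, in the lane's floor, of the two gate pins: 7 mm steel pins 52 mm apart across the lane that stand 8 mm out of its floor and block the spool. Each button sinks one pin (about 8 of its 10 mm of travel clears it); only with both down can the spool roll. Let up, the pins rise again.
- top_left (a point): Centre of the left button's top face (moves with it): flat round steel cap, 24 mm across, top 63 mm above the bench when up, in a black collar 34 mm across whose top is 51 mm above the bench. 30 mm in +y of the dispenser's origin.
- top_right (a point): The same for the right button, 30 mm in -y of the dispenser's origin; the two are 60 mm apart, centre to centre.
- button_left (a joint): Travel of the left button in m: 0 up, 0.010 fully down against its stop. Spring return; about 1.2 N to start it and 4 N to bring it fully down.
- button_right (a joint): The same for the right button.
- pot: Bystander: an empty clay pot, 72 mm across the rim and 70 mm high, origin at the centre of its underside.
- tape: Bystander: a roll of florist's tape lying flat, 70 mm in diameter, 38 mm hole, 25 mm high, origin at the centre of its underside.
- jar: Bystander: a closed glass jar, 60 mm in diameter and 75 mm high, origin at the centre of its underside.
Not all that is in view belongs to the job. Leave any purple or red look-alike of the spool alone.

How it is judged:
By the outcome, as a careful person would: the job done as asked, in the order asked, and still so for the second after the job is handed in, with the robot touching nothing.
It also fails if it takes over 29 s, if anything falls off the work surface, if the arm or the gripper's body presses on something with over 40 N, if the wrist force passes 120 N, or if a joint passes its speed limit or range.

ROBOT

A 6-joint arm with a two-finger parallel gripper is mounted at the origin on the work surface. World frame = base frame: x ahead of the robot, y to its left, z up, the work surface at z = 0. Lengths are in m, angles in rad, forces in N, time in s.
With the tool pointing down it reaches from about 0.3 to 0.875 m from the base axis. Payload 4.2 kg.
Tool frame: the origin (TCP) lies between the finger pads; the fingertips stand 11 mm ahead of it and the grasp point (between the pads) lies 8 mm behind it; z points along the fingers, y is the direction in which the jaws open and shut (so a half turn about z gives the same grasp; the last joint's range is limited). The gripper opens to 85 mm and grips with 20 to 120 N. Pads are 22 mm wide; open, the fingers measure 114 mm over their backs; the gripper's body (76 mm by 85 mm) begins 54 mm behind the grasp point. The pads swing forward as they close: fully open they stand 13 mm farther back than shut.
Start: joints at [1.266, 0.32, 1.565, -0, 1.257, -0.02], TCP at [0.162, 0.552, 0.242] pointing down, gripper open.
Joint ranges: [-3.11, 3.11], [-0.84, 2.01], [0.21, 2.61], [-1.34, 4.49], [0.05, 2.63], [-2.56, 2.56]. Speed limits (rad/s): [2.57, 2.57, 3.14, 3.14, 3.14, 3.14].

INTERFACE

Orientations are given as a rotation vector (axis times angle).
In Python, from plant import telemetry, eyes, workorder gives the robot as it stands.
- The arm moves only by the tool jog_arm, never from a script. Its argument "plan" is a list of rows, each an object with "slide": the shift along the world's x, y, z in cm, a list of three; "angular": the turn, a rotation vector about the world's x, y, z in rad, a list of three. In form: [{"slide": [dx, dy, dz], "angular": [rx, ry, rz]}, ...]. A call has 1 to 8 rows; each row shifts and turns the commanded pose from where the row before left it; what a row does not reach is not made up. A row lasts 1/10 s, in which the tool goes at most 50 mm and 8.59 degrees, less where a joint would pass 70% of its speed; a pose out of reach is approached as far as the arm can. A call is refused whole if a number of a shift passes 5 or a number of a turn 0.15, either way. A call with a gripper value outside its range is refused whole. "grip" is the closure in counts, from 0 (fully open) to 255 (shut), set as the call begins (left out, the last holds). The fingers move at their own pace and stop on an object; "force" is the grip in N (left out, the last holds). Time passes only in rows, so rows that do not move let the fingers close. It gives the time, the measured TCP pose, the force and the opening at its end, in the units of the state.
- telemetry.read_state(): the state, without advancing time (a new reading comes with each control period).
- eyes.get_image(name): name is "scene" or "side" or "wrist"; returns a dict with "img" (400x640x3 uint8, red, green, blue), "depth" (400x640 float32, m along the optical axis (not along the pixel's ray), 0 where there is no reading), "fov_y" (degrees; the focal length in pixels is half the picture's height over the tangent of half this angle, whatever the lens; pixels are square), "cx", "cy" (the principal point, pixels), "rvec" (rotation vector, rad) and "tvec" (3), from world to camera coordinates, as OpenCV has them. Camera axes: x right, y down, z forward; pixel columns grow to the right and rows downward; lengths in m; the calibration is good to about 2 mm. A picture is of the moment at which its call begins.
- workorder.finish_job(): hands the job in, once; it reports no verdict.
Trained networks look in a picture, given as the dict that the camera call returned (one of the last four; its "shot" number tells which), for a name from the list of things; names that differ only in an ending like _2 or _b are one class to them, and where a whole thing is asked for, a point or a joint stands for the part that bears it (a point fixed in the world has none). Each returns a list of dicts, best first, with "score" (0 to 1); they miss things now and then, are a little off and sometimes report something else, mostly with a low value. They report only what shows in the picture. A call takes as long as a camera call. They do not tell look-alikes from the thing itself.
- eyes.regions_of(picture, thing): "mask" (400x640 bool, what is visible of it) and "bbox" ([centre column, centre row, width, height] in pixels, round what is visible of it).
The state is a dict: "t": time; "q": joint angles; "dq": joint speeds; "joint_efforts": joint torques, N m; "eef_pos": TCP position; "orientation": TCP orientation; "wrist_force": force on the tool from outside, world axes, zero at the start; "wrist_torque": the same for the moment, N m; "width": opening from 0.0 (shut) to 1.0 (fully open).
Only numpy, scipy, OpenCV 4.12 (cv2) and the standard library are available. Lean on these libraries where they do the work, as an engineer would, in place of code of your own. Each camera call takes 0.05 s, during which the arm holds its last target.

## Working session

There is one attempt and no reset: what is moved stays moved. The work goes in short steps, Python scripts to look and compute and a tool call to move; the robot and the scene stay as the last step left them, time stands still between calls to the robot, and variables do not carry over. Pictures are saved under pics/ and viewed, and the job is handed in when it is done.

Besides the shell and the picture viewer there is one more tool, called after ">>>" as name([rows], argument=value, ...), one row to a line, values as JSON. jog_arm: Moves the arm, as the interface text tells. Its arguments: {"type":"object","properties":{"plan":{"type":"array","items":{"type":"object","properties":{"slide":{"type":"array","items":{"type":"number"}},"angular":{"type":"array","items":{"type":"number"}}}}},"grip":{"type":"number"},"force":{"type":"number"}},"required":["plan"]}

```bash
mkdir -p pics
cat > h.py <<'E'
import numpy as np,cv2
from plant import telemetry,eyes,workorder
def cam(p):
    f=200/np.tan(np.radians(p["fov_y"])/2);R=cv2.Rodrigues(np.array(p["rvec"],float))[0];t=np.array(p["tvec"],float).reshape(3)
    return f,R,t
def cloud(p):
    f,R,t=cam(p);d=p["depth"].astype(float);v,u=np.mgrid[0:400,0:640]
    P=np.stack([(u-p["cx"])/f*d,(v-p["cy"])/f*d,d],-1);W=(P-t)@R
    W[d<=0]=np.nan
    return W
def save(p,n): cv2.imwrite("pics/"+n,p["img"][...,::-1])
E
python3 - <<'E'
from h import *
s=telemetry.read_state();print(s)
for n in("scene","side"):
    p=eyes.get_image(n);save(p,n+"1.png");W=cloud(p);np.savez(n+"1.npz",W=W,**{k:p[k] for k in("img","depth","fov_y","cx","cy","rvec","tvec")})
    f,R,t=cam(p);print(n,f,-R.T@t)
    for th in("dispenser","spool","top_left","top_right","pot","tape","jar"):
        for r in eyes.regions_of(p,th)[:4]:
            print(th,round(r["score"],2),np.round(r["bbox"]),np.round(np.nanmedian(W[r["mask"]],0),3))
E
```

```text
{'t': 0.0, 'q': array([ 1.26597592e+00,  3.20279504e-01,  1.56567930e+00,  2.60433192e-05,
        1.25739310e+00, -1.99780145e-02]), 'dq': array([-0.00043326, -0.00055523, -0.00047216, -0.00124938,  0.00032621,
       -0.00035362]), 'joint_efforts': array([-2.49018922e-03, -4.15524888e+01, -2.34160012e+01, -4.88822661e-05,
        8.19083943e-03,  3.32218485e-05]), 'eef_pos': array([0.16142089, 0.55139982, 0.24148925]), 'orientation': array([-4.45886834e-01, -3.10947604e+00,  2.72051856e-03]), 'wrist_force': array([-0.5729789 , -0.29397732,  0.35548705]), 'wrist_torque': array([-0.01034735, -0.01057451, -0.0139876 ]), 'width': 0.9994155131797745}
scene 383.18095394663055 [ 1.15492246 -0.30772795  0.94802471]
dispenser 0.76 [291. 219. 113.  76.] [ 0.623 -0.041  0.046]
spool 0.94 [378. 221.  21.  21.] [0.783 0.147 0.043]
spool 0.64 [373. 255.  23.  23.] [0.854 0.061 0.045]
spool 0.61 [326. 203.  26.  31.] [0.674 0.04  0.101]
top_left 0.46 [297. 191.   8.   9.] [0.573 0.021 0.063]
top_right 0.28 [277. 195.   9.   9.] [ 0.556 -0.035  0.062]
pot 0.57 [201. 229.  27.  32.] [ 0.492 -0.258  0.044]
tape 0.63 [317. 262.  22.  22.] [ 0.775 -0.059  0.025]
jar 0.64 [364. 166.  22.  26.] [0.618 0.238 0.058]
jar 0.51 [202. 228.  31.  32.] [ 0.493 -0.257  0.045]
jar 0.35 [278. 197.  10.   9.] [ 0.557 -0.036  0.063]
side 362.9464113027599 [ 0.40892061 -0.570932    0.65778503]
dispenser 0.6 [321. 241.  86. 119.] [ 0.603 -0.057  0.046]
spool 0.9 [358. 182.  28.  24.] [0.775 0.141 0.042]
spool 0.61 [396. 199.  22.  26.] [0.84  0.054 0.04 ]
spool 0.57 [336. 201.  25.  22.] [0.664 0.031 0.098]
top_left 0.59 [322. 219.  50.  17.] [0.568 0.017 0.063]
top_right 0.4 [310. 229.  32.  35.] [ 0.552 -0.038  0.063]
pot 0.68 [312. 341.  42.  50.] [ 0.508 -0.246  0.042]
tape 0.93 [387. 242.  28.  27.] [ 0.767 -0.063  0.024]
jar 0.85 [290. 172.  22.  30.] [0.602 0.229 0.05 ]
```

Run:
```python
from h import *
out=[]
for n in("scene","side"):
    z=np.load(n+"1.npz");W=z["W"];im=z["img"][...,::-1]
    c=im[140:300,180:420] if n=="scene" else im[150:310,240:480]
    out.append(cv2.resize(c,None,fx=2.5,fy=2.5,interpolation=cv2.INTER_CUBIC)[:300+100])
    # steel cap points
    m=(abs(W[...,2]-.063)<.004)&(W[...,0]>.5)&(W[...,0]<.62)&(W[...,1]>-.08)&(W[...,1]<.06)
    k,l,st,ce=cv2.connectedComponentsWithStats(m.astype(np.uint8))
    for i in range(1,k):
        if st[i,4]>15:
            P=W[l==i];print(n,st[i],np.round(P.mean(0),4),np.round(P.min(0),3),np.round(P.max(0),3))
    # deck, lane extents
    m=(abs(W[...,2]-.045)<.004)&(W[...,0]>.45)&(W[...,0]<.68)&(abs(W[...,1])<.14)
    print(np.round(cv2.minAreaRect(W[m][:,:2].astype(np.float32)),3) if 0 else cv2.minAreaRect(W[m][:,:2].astype(np.float32)))
cv2.imwrite("pics/c1.png",out[0]);cv2.imwrite("pics/c2.png",out[1])
```

```text
scene [293 186   8   8  46] [0.5696 0.0222 0.0635] [0.557 0.012 0.059] [0.581 0.034 0.067]
scene [274 192   8   8  50] [ 0.5547 -0.0346  0.0628] [ 0.542 -0.045  0.059] [ 0.565 -0.023  0.067]
scene [274 204  24  11  63] [ 0.6086 -0.0403  0.063 ] [ 0.596 -0.076  0.059] [ 0.619 -0.01   0.067]
((0.5960992574691772, -0.03561726212501526), (0.20778222382068634, 0.17835238575935364), 74.60082244873047)
side [294 217  10   8  66] [0.5674 0.0212 0.0633] [0.556 0.01  0.059] [0.579 0.034 0.065]
side [321 225   5  26  81] [ 0.6044 -0.0472  0.0629] [ 0.593 -0.079  0.059] [ 0.616 -0.01   0.067]
side [294 235  11   9  75] [ 0.5514 -0.0367  0.0631] [ 0.541 -0.049  0.059] [ 0.563 -0.023  0.067]
((0.5963063836097717, -0.019594267010688782), (0.24186132848262787, 0.16740769147872925), 74.88712310791016)
```

View pics/c1.png

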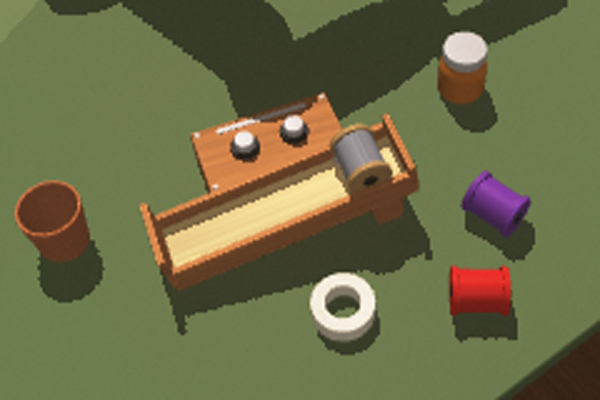

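View pics/c2.png

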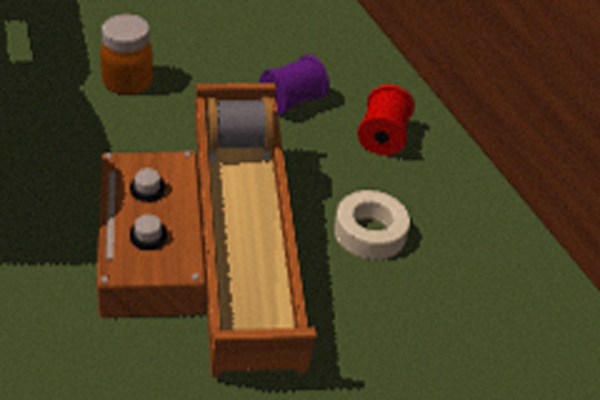

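The grey spool in the lane (scene pixel 326,203) is the one meant. It matches its expected place at lane y = 83 mm, with its top about 0.1 m up. The purple spool (378,221) and the red one (373,255) lie on the bench and are look-alikes. The button midpoint is about (0.561, -0.007), and the axis joining them is 15° off world y. I'm moving above it with the fingers set about 60 mm apart, centre to centre.

>>> jog_arm([
  {"slide":[2.5,-3.5,0],"angular":[0,0,0.02]},
  {"slide":[2.5,-3.5,0],"angular":[0,0,0]},
  {"slide":[2.5,-3.5,0],"angular":[0,0,0]},
  {"slide":[2.5,-3.5,0],"angular":[0,0,0]},
  {"slide":[2.5,-3.5,0],"angular":[0,0,0]},
  {"slide":[2.5,-3.5,0],"angular":[0,0,0]},
  {"slide":[2.5,-3.5,0],"angular":[0,0,0]},
  {"slide":[2.5,-3.5,0],"angular":[0,0,0]},
], grip=118, force=20)

```text
t: 1.6
eef_pos: [0.3623, 0.2704, 0.2426]
orientation: [0.414, 3.114, 0.001]
wrist_force: [1.5, 0.8, 1.2]
width: 0.535
```

>>> jog_arm([
  {"slide":[2.5,-3.5,0],"angular":[0,0,0]},
  {"slide":[2.5,-3.5,0],"angular":[0,0,0]},
  {"slide":[2.5,-3.5,0],"angular":[0,0,0]},
  {"slide":[2.5,-3.5,0],"angular":[0,0,0]},
  {"slide":[2.5,-3.5,0],"angular":[0,0,0]},
  {"slide":[2.5,-3.5,0],"angular":[0,0,0]},
  {"slide":[2.5,-3.4,0],"angular":[0,0,0]},
  {"slide":[2.5,-3.4,0],"angular":[0,0,0]},
])

```text
t: 2.4
eef_pos: [0.5624, -0.0078, 0.2425]
orientation: [0.415, 3.114, 0.001]
wrist_force: [0.6, 0.4, 0.1]
width: 0.538
```

>>> jog_arm([
  {"slide":[0,0,-3],"angular":[0,0,0]},
  {"slide":[0,0,-3],"angular":[0,0,0]},
  {"slide":[0,0,-2],"angular":[0,0,0]},
  {"slide":[0,0,-1],"angular":[0,0,0]},
  {"slide":[0,0,0],"angular":[0,0,0]},
  {"slide":[0,0,0],"angular":[0,0,0]},
])

```text
t: 3.0
eef_pos: [0.5623, -0.0061, 0.1533]
orientation: [0.414, 3.112, 0.0]
wrist_force: [-0.7, -0.0, 0.7]
width: 0.535
```

Run:
```python
from h import *
s=telemetry.read_state();print({k:np.round(s[k],4) for k in("t","q","eef_pos","orientation","wrist_force","width")})
R=cv2.Rodrigues(s["orientation"])[0];print(R)
ims=[]
for n in("scene","side","wrist"):
    p=eyes.get_image(n);W=cloud(p);np.savez(n+"2.npz",W=W,**{k:p[k] for k in("img","depth","fov_y","cx","cy","rvec","tvec")})
    im=p["img"][...,::-1]
    if n=="scene": im=im[130:290,200:440]
    if n=="side": im=im[110:310,200:440]
    cv2.imwrite(f"pics/{n}2.png",cv2.resize(im,None,fx=2.5 if n!="wrist" else 1,fy=2.5 if n!="wrist" else 1))
```

```text
{'t': np.float64(3.0), 'q': array([-3.1300e-02,  3.6980e-01,  1.7281e+00,  1.0000e-04,  1.0420e+00,
       -1.3375e+00]), 'eef_pos': array([ 0.5623, -0.0061,  0.1533]), 'orientation': array([4.1420e-01, 3.1124e+00, 4.0000e-04]), 'wrist_force': array([-7.187e-01, -7.000e-04,  6.947e-01]), 'width': np.float64(0.5349)}
[[-9.65201646e-01  2.61500767e-01  1.76985618e-03]
 [ 2.61501217e-01  9.65203146e-01  2.38585474e-05]
 [-1.70203173e-03  4.85847854e-04 -9.99998434e-01]]
```

View pics/side2.png

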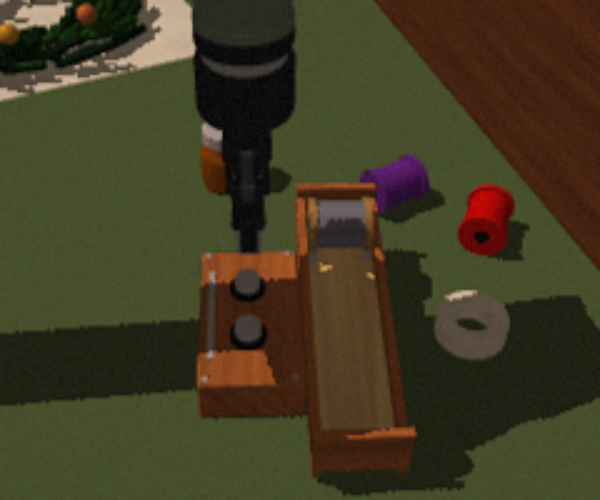

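View pics/wrist2.png

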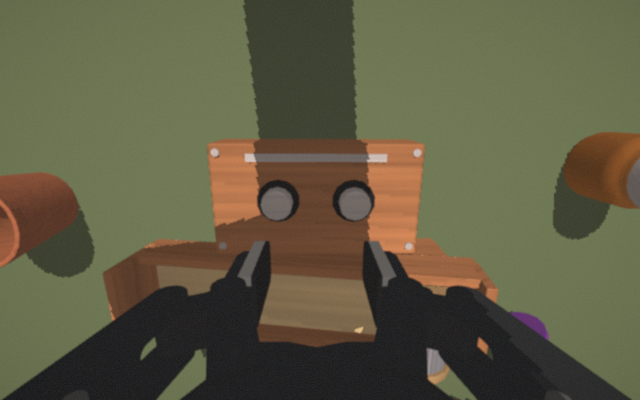

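View pics/scene2.png

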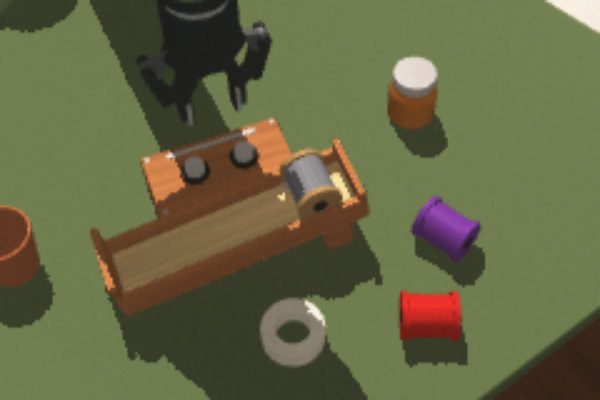

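The wrist view shows the two buttons at (277,203) and (353,203), with the fingertips at (258,247) and (375,247). The lane lies behind them. I'll measure the fingertips and buttons from these depths.

Run:
```python
from h import *
s=telemetry.read_state();R=cv2.Rodrigues(s["orientation"])[0];tcp=s["eef_pos"]
z=np.load("wrist2.npz");W=z["W"]
m=abs(W[...,2]-.063)<.003
m[:185]=0;m[225:]=0;m[:,:250]=0;m[:,380:]=0
k,l,st,ce=cv2.connectedComponentsWithStats(m.astype(np.uint8))
for i in range(1,k):
    if st[i,4]>50: print(st[i],ce[i],np.round(W[l==i].mean(0),4),np.round((W[l==i].min(0)+W[l==i].max(0))/2,4))
for n in("scene","side","wrist"):
    W=np.load(n+"2.npz")["W"];T=(W-tcp)@R
    m=(T[...,2]>-.03)&(T[...,2]<.03)&(abs(T[...,0])<.03)&(abs(T[...,1])<.06)
    for sg in(-1,1):
        P=T[m&(T[...,1]*sg>0)]
        if len(P)>5:
            print(n,sg,len(P),"min",np.round(P.min(0),4),"max",np.round(P.max(0),4),'p98z',np.percentile(P[:,2],98))
            Q=P[P[:,2]>P[:,2].max()-.008];print("   tip y",np.round([Q[:,1].min(),Q[:,1].max()],4),"x",np.round([Q[:,0].min(),Q[:,0].max()],4))
```

```text
[261 190  31  31 730] [276.08219178 204.86986301] [ 0.551  -0.0347  0.0631] [ 0.5515 -0.0349  0.0626]
[340 190  31  31 731] [355.13132695 205.04787962] [0.5666 0.0226 0.0631] [0.567  0.0228 0.0627]
scene -1 47 min [-0.0134 -0.036  -0.0297] max [ 0.0035 -0.0223  0.006 ] p98z 0.0020379537247964957
   tip y [-0.0357 -0.0242] x [-0.0119 -0.0043]
scene 1 58 min [-0.0142  0.023  -0.0297] max [0.0102 0.0377 0.0099] p98z 0.005070183136777336
   tip y [0.0233 0.029 ] x [-0.0114  0.0075]
side -1 102 min [-0.0098 -0.0375 -0.0236] max [ 0.011  -0.0269  0.0093] p98z 0.007212859704874193
   tip y [-0.0309 -0.0274] x [-0.0096  0.0091]
wrist -1 1829 min [-0.0112 -0.0371 -0.03  ] max [ 0.0123 -0.023   0.009 ] p98z 0.005313805908716745
   tip y [-0.035  -0.0231] x [-0.0106  0.0118]
wrist 1 1831 min [-0.011   0.0222 -0.03  ] max [0.0123 0.0362 0.0087] p98z 0.005056117792286244
   tip y [0.0222 0.0348] x [-0.0108  0.0118]
```

Finger centres are at ±30 mm and the yaw matches. I need a shift of about -2 mm in x, then descend to just above the caps.

>>> jog_arm([
  {"slide":[-0.2,-0.05,-2],"angular":[0,0,0]},
  {"slide":[0,0,-2],"angular":[0,0,0]},
  {"slide":[0,0,-2],"angular":[0,0,0]},
  {"slide":[0,0,-1.2],"angular":[0,0,0]},
  {"slide":[0,0,0],"angular":[0,0,0]},
  {"slide":[0,0,0],"angular":[0,0,0]},
])

```text
t: 3.75
eef_pos: [0.5602, -0.0066, 0.0811]
orientation: [0.414, 3.113, 0.0]
wrist_force: [0.0, -0.1, 0.0]
width: 0.54
```

Run:
```python
from h import *
s=telemetry.read_state();print({k:np.round(s[k],4) for k in("t","eef_pos","wrist_force","width")})
p=eyes.get_image("wrist");save(p,"wrist3.png")
p=eyes.get_image("side");cv2.imwrite("pics/side3.png",cv2.resize(p["img"][150:310,240:400,::-1],None,fx=3.7,fy=3.7))
```

```text
{'t': np.float64(3.75), 'eef_pos': array([ 0.5602, -0.0066,  0.0811]), 'wrist_force': array([ 0.0483, -0.1023,  0.0037]), 'width': np.float64(0.5395)}
```

View pics/wrist3.png

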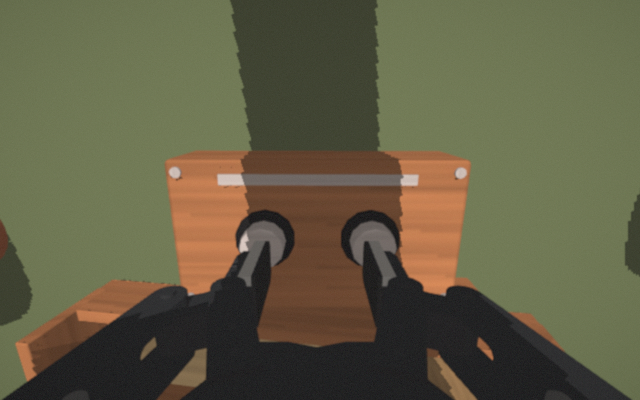

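View pics/side3.png

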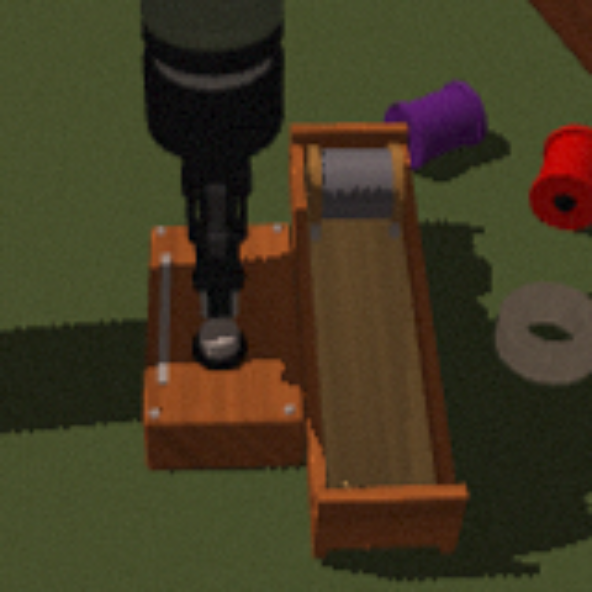

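Both fingertips sit over their caps, with (265,243) and (373,243) in the wrist view. I'll press slowly and watch the force.

>>> jog_arm([
  {"slide":[0,0,-0.4],"angular":[0,0,0]},
  {"slide":[0,0,-0.4],"angular":[0,0,0]},
  {"slide":[0,0,-0.4],"angular":[0,0,0]},
  {"slide":[0,0,0],"angular":[0,0,0]},
])

```text
t: 4.25
eef_pos: [0.5598, -0.0067, 0.0683]
orientation: [0.415, 3.114, 0.0]
wrist_force: [0.2, 0.2, 3.1]
width: 0.538
```

>>> jog_arm([
  {"slide":[0,0,-0.3],"angular":[0,0,0]},
  {"slide":[0,0,-0.2],"angular":[0,0,0]},
  {"slide":[0,0,0],"angular":[0,0,0]},
])

```text
t: 4.55
eef_pos: [0.5598, -0.0067, 0.0636]
orientation: [0.415, 3.113, 0.0]
wrist_force: [-0.9, -1.0, 5.7]
width: 0.537
```

>>> jog_arm([
  {"slide":[0,0,-0.3],"angular":[0,0,0]},
  {"slide":[0,0,-0.1],"angular":[0,0,0]},
  {"slide":[0,0,0],"angular":[0,0,0]},
])

```text
t: 4.85
eef_pos: [0.5599, -0.0066, 0.0616]
orientation: [0.414, 3.113, 0.0]
wrist_force: [-4.4, 1.2, 17.4]
width: 0.535
```

>>> jog_arm([
  {"slide":[0,0,-0.1],"angular":[0,0,0]},
  {"slide":[0,0,0],"angular":[0,0,0]},
])

```text
t: 5.05
eef_pos: [0.5599, -0.0066, 0.0615]
orientation: [0.414, 3.112, 0.0]
wrist_force: [-6.9, 0.4, 23.5]
width: 0.54
```

>>> jog_arm([
  {"slide":[0,0,0],"angular":[0,0,0]},
  {"slide":[0,0,0],"angular":[0,0,0]},
  {"slide":[0,0,0],"angular":[0,0,0]},
  {"slide":[0,0,0],"angular":[0,0,0]},
  {"slide":[0,0,0],"angular":[0,0,0]},
  {"slide":[0,0,0],"angular":[0,0,0]},
  {"slide":[0,0,0],"angular":[0,0,0]},
  {"slide":[0,0,0],"angular":[0,0,0]},
])

```text
t: 5.85
eef_pos: [0.5599, -0.0067, 0.0615]
orientation: [0.414, 3.112, 0.0]
wrist_force: [-6.4, 0.6, 23.1]
width: 0.541
```

Run:
```python
from h import *
s=telemetry.read_state();print({k:np.round(s[k],4) for k in("t","eef_pos","wrist_force","wrist_torque","width")})
o=np.array([.560,-.0067,0]);y=np.array([.2615,.965,0]);x=np.array([.965,-.2615,0])
for n,c in(("side",(slice(130,310),slice(220,420))),("scene",(slice(130,290),slice(200,420)))):
    p=eyes.get_image(n);W=cloud(p);cv2.imwrite(f"pics/{n}4.png",cv2.resize(p["img"][c][...,::-1],None,fx=3,fy=3))
    for r in eyes.regions_of(p,"spool")[:4]:
        q=np.nanmedian(W[r["mask"]],0);print(n,round(r["score"],2),np.round(r["bbox"]),np.round(q,3),"disp x,y",np.round([(q-o)@x,(q-o)@y],3))
```

```text
{'t': np.float64(5.85), 'eef_pos': array([ 0.5599, -0.0067,  0.0615]), 'wrist_force': array([-6.4285,  0.5566, 23.0528]), 'wrist_torque': array([0.0166, 1.0836, 0.0434]), 'width': np.float64(0.5408)}
side 0.98 [341. 272.  29.  18.] [ 0.61  -0.16   0.076] disp x,y [ 0.088 -0.134]
side 0.81 [358. 181.  28.  21.] [0.772 0.14  0.042] disp x,y [0.167 0.197]
side 0.58 [396. 199.  21.  28.] [0.84  0.054 0.04 ] disp x,y [0.254 0.132]
scene 0.8 [257. 232.  24.  30.] [ 0.622 -0.154  0.073] disp x,y [ 0.099 -0.126]
scene 0.73 [379. 221.  21.  24.] [0.781 0.147 0.044] disp x,y [0.173 0.206]
scene 0.66 [372. 256.  23.  22.] [0.855 0.063 0.045] disp x,y [0.266 0.144]
scene 0.2 [201. 229.  26.  35.] [ 0.494 -0.258  0.044] disp x,y [ 0.002 -0.259]
```

View pics/side4.png

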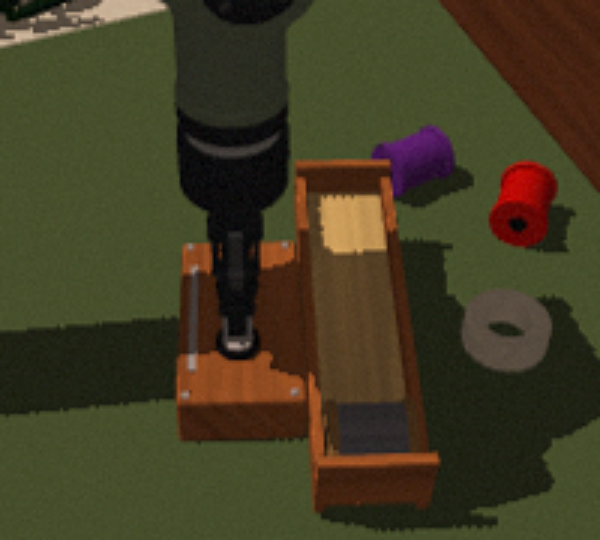

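The spool has rolled to the low end wall (side pixel 341,272; dispenser y of about -0.13). I'll hold a little longer to be sure it is at rest, then let go.

>>> jog_arm([
  {"slide":[0,0,0],"angular":[0,0,0]},
  {"slide":[0,0,0],"angular":[0,0,0]},
  {"slide":[0,0,0],"angular":[0,0,0]},
  {"slide":[0,0,0],"angular":[0,0,0]},
  {"slide":[0,0,0],"angular":[0,0,0]},
  {"slide":[0,0,0],"angular":[0,0,0]},
  {"slide":[0,0,0],"angular":[0,0,0]},
  {"slide":[0,0,0],"angular":[0,0,0]},
])

```text
t: 6.85
eef_pos: [0.5599, -0.0066, 0.0615]
orientation: [0.414, 3.112, 0.0]
wrist_force: [-6.8, -0.2, 23.2]
width: 0.534
```

Run:
```python
from h import *
p=eyes.get_image("side");W=cloud(p)
for r in eyes.regions_of(p,"spool")[:1]: print(r["bbox"],np.round(np.nanmedian(W[r["mask"]],0),3))
```

```text
[359.8, 181.7, 25.4, 20.4] [0.776 0.141 0.041]
```

Run:
```python
from h import *
p=eyes.get_image("side");W=cloud(p)
for r in eyes.regions_of(p,"spool")[:4]: print(r["score"],r["bbox"],np.round(np.nanmedian(W[r["mask"]],0),3))
```

```text
0.85 [344.0, 273.6, 29.4, 24.4] [ 0.61  -0.158  0.075]
0.71 [357.1, 182.2, 27.6, 18.9] [0.773 0.14  0.043]
0.49 [322.1, 240.8, 87.4, 120.5] [ 0.612 -0.045  0.047]
```

The spool is at rest at (0.610, -0.158), unchanged. Releasing straight up.

>>> jog_arm([
  {"slide":[0,0,0.5],"angular":[0,0,0]},
  {"slide":[0,0,1],"angular":[0,0,0]},
  {"slide":[0,0,2],"angular":[0,0,0]},
  {"slide":[0,0,3],"angular":[0,0,0]},
  {"slide":[0,0,4],"angular":[0,0,0]},
  {"slide":[0,0,4],"angular":[0,0,0]},
  {"slide":[0,0,3],"angular":[0,0,0]},
  {"slide":[0,0,1],"angular":[0,0,0]},
])

```text
t: 7.85
eef_pos: [0.5607, -0.0067, 0.2465]
orientation: [0.414, 3.109, 0.001]
wrist_force: [-0.3, -0.2, -0.0]
width: 0.534
```

>>> jog_arm([
  {"slide":[-2,0,0],"angular":[0,0,0]},
  {"slide":[-3,0,0],"angular":[0,0,0]},
  {"slide":[-3,0,0],"angular":[0,0,0]},
  {"slide":[-2,0,0],"angular":[0,0,0]},
  {"slide":[0,0,0],"angular":[0,0,0]},
  {"slide":[0,0,0],"angular":[0,0,0]},
  {"slide":[0,0,0],"angular":[0,0,0]},
])

```text
t: 8.55
eef_pos: [0.4604, -0.0067, 0.2428]
orientation: [-0.415, -3.114, -0.0]
wrist_force: [0.4, 0.1, 1.3]
width: 0.539
```

Run:
```python
from h import *
s=telemetry.read_state();print({k:np.round(s[k],4) for k in("t","eef_pos","wrist_force")})
for n in("side","scene"):
    p=eyes.get_image(n);W=cloud(p);save(p,n+"5.png")
    for th in("spool","top_left","top_right","pot","tape","jar"):
        for r in eyes.regions_of(p,th)[:3]: print(n,th,round(r["score"],2),np.round(r["bbox"]),np.round(np.nanmedian(W[r["mask"]],0),3))
```

```text
{'t': np.float64(8.55), 'eef_pos': array([ 0.4604, -0.0067,  0.2428]), 'wrist_force': array([0.3637, 0.1057, 1.2607])}
side spool 0.85 [344. 274.  32.  21.] [ 0.61  -0.159  0.076]
side spool 0.83 [358. 181.  30.  17.] [0.775 0.141 0.042]
side spool 0.72 [396. 199.  20.  28.] [0.84  0.054 0.04 ]
side top_left 0.63 [323. 217.  52.  18.] [0.568 0.019 0.063]
side top_right 0.63 [309. 229.  32.  35.] [ 0.551 -0.039  0.063]
side top_right 0.27 [344. 242.  53. 119.] [ 0.644 -0.042  0.054]
side pot 0.85 [310. 341.  40.  54.] [ 0.508 -0.246  0.042]
side tape 0.68 [386. 239.  25.  27.] [ 0.767 -0.06   0.024]
side jar 0.62 [290. 172.  20.  31.] [0.601 0.229 0.051]
scene spool 0.86 [372. 257.  23.  20.] [0.855 0.063 0.046]
scene spool 0.81 [257. 233.  21.  30.] [ 0.621 -0.153  0.073]
scene spool 0.8 [379. 223.  18.  22.] [0.783 0.146 0.044]
scene top_left 0.57 [297. 191.   4.   6.] [0.572 0.022 0.063]
scene pot 0.66 [201. 228.  27.  33.] [ 0.494 -0.257  0.043]
scene jar 0.89 [366. 168.  20.  26.] [0.619 0.237 0.054]
```

View pics/scene5.png

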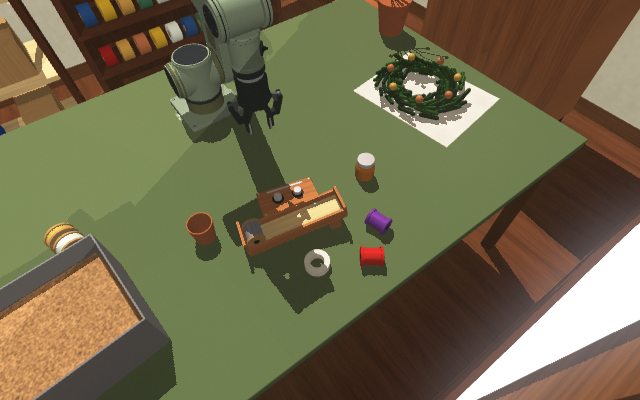

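The spool rests at the low end (257,233). The buttons are back up, the bystanders haven't moved and the arm is clear.

```bash
python3 -c "
from plant import workorder;print(workorder.finish_job())"
```

```text
the job is handed in; nothing more can be done
None
```

The spool is out of the dispenser and resting at the low end of its lane, and I handed the job in at about 8.7 s.

- **Pressing:** I put one fingertip on each steel button and pressed both down together until they stopped against about 23 N. That is well above the roughly 8 N the two springs need. I held them for about 2 s.
- **Spool:** Two pictures taken about a second apart while I was still holding showed it at the same place, about (0.61, -0.16). It was still there after I let go.
- **After release:** I lifted straight up and backed 10 cm away toward the base. Both caps read 63 mm high again, so the buttons are up. The pot, tape, jar and the purple and red look-alikes were where they started, to within a few millimetres.

**Checks that disagreed:** one detector reading during the hold listed the purple look-alike first, and repeating it found the right spool. In the last scene-camera check the detector missed the right button and the tape. The side camera found both in place.

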